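# Line up the slotted disc and shoot the bolt of the salts chest

## Task

Lock the small blue chest using only pushes of the fingertips: push the red fin on the brass disc round until the slot in the disc lines up with the steel bolt, then push the yellow plate of the bolt until the bolt is fully home through the disc and the chest's staple. Do not pinch the fin or the plate between the fingers, and leave the roll of tape on the chest, the wooden block and the paint jar where they are.

Things in the scene. Friction and masses are not known exactly. Their poses are not given: they have to be found in the camera images.
- lock_chest: The whole fixed lock and blue chest, one unit. Origin on the work surface under the disc's axis; x points the way the bolt goes home, z up. Base plate 242 x 96 x 6 mm, x = -174 to 68 mm. Bolt rails x = -168 to -44, tops 22 high; bridge over the bolt x = -50 to -42, 34 wide, top 33 high. Staple x = 42 to 58, top 36 high. Shut chest x = 67 to 166, 112 wide, top 46 high.
- lock_disc (a joint): Angle of the brass disc (diameter 72 mm, top 30 mm high) about its upright axis, rad, counterclockwise from above positive, travel -2.4 to 2.4. At 0 the slot lies square across the bolt and the fin points at the bolt (chest -x). Slot lined up at +pi/2 or -pi/2, either will do; 0.1 rad off still passes the bolt. No stop or click there; it stays where left. About 3 N at the fin turns it.
- fin_top (a point): Middle of the top of the red fin, 59 mm above the work surface, 25 mm from the disc's axis. The fin stands upright on the disc from 30 to 59 mm height, 14 mm along the disc's radius and 12 mm thick across it (two 6 mm leaves). Push it sideways, along the circle.
- slot_center (a point): Point on the disc's axis, 21 mm above the work surface, in the slot: 18 mm wide, open at the top, right across the disc. Its y axis runs along the slot, its x axis points away from the fin.
- lock_bolt (a joint): How far the steel bolt has slid towards home (m): 0 drawn back, 0.100 fully home at its stop. Bar 10 mm wide, 12 mm high, 14 to 26 mm above the work surface, with a tapered nose. The disc blocks it at about 0.008 until the slot is lined up. Stays where left; about 3 N slides it, more when fast; no spring.
- plate_top (a point): Middle of the top of the bolt's yellow push plate, 61 mm above the work surface; at joint 0 it lies at x = -156 mm in the chest's frame, and moves along chest x with the bolt. The plate stands upright from 27 to 61 mm height, 44 mm wide across the bolt and 8 mm thick along it (two 4 mm leaves). Push its face that looks away from the disc.
- bolt_nose (a point): Tip of the bolt's nose, 20 mm above the work surface: 44 mm before the disc's axis when drawn back, 56 mm beyond it when home.
- masking_tape: Loose roll of tan paper tape, 68 mm across, 24 mm high, lying on the chest; origin under its centre. Leave it.
- wood_block: Loose wooden block, 40 x 85 x 34 mm, on the worktop to the left of the lock; origin under its centre. Leave it.
- paint_jar: Loose dark paint jar with a black cap, 48 mm across, 66 mm high, on the worktop farther to the left; origin under its centre. Leave it.

How it is judged (in metres and radians):
On the way, in this order (a step that is already met when the one before it is completed fails the run):
1. the slot of the disc is lined up with the bolt (angle between the y axis of slot_center and the x axis of lock_chest, either way round below 0.15 rad), for 0.2 s.
2. the bolt is home (value of joint lock_bolt above 0.095 m), for 0.2 s.
At the end, for the whole second after the job is handed in: The bolt is home through the disc and the staple (joint above 0.095 of 0.100 m) and at rest, the slot within 0.15 rad of the bolt, and tape, block and jar within 30 mm of where they stood (value of joint lock_bolt above 0.095 m and velocity of joint lock_bolt between -0.005 and 0.005 m/s and angle between the y axis of slot_center and the x axis of lock_chest, either way round below 0.15 rad and distance of each of masking_tape, wood_block, paint_jar from where it was at the start of the episode below 0.03 m); the robot touches nothing.
It fails at once if the fin is pinched (both leaves pressed with more than 5 N at once) (contact force between the fingers and fin_leaf_left above 5 N and contact force between the fingers and fin_leaf_right above 5 N).
It fails at once if the plate is pinched (both leaves pressed with more than 5 N at once) (contact force between the fingers and plate_leaf_near above 5 N and contact force between the fingers and plate_leaf_far above 5 N).
It fails at once if the tape, the block or the jar is moved by more than 30 mm, or lifted so far (distance of any of masking_tape, wood_block, paint_jar from where it was at the start of the episode above 0.03 m).
It also fails if it takes over 45 s, if anything falls off the work surface, if the arm or the gripper's body presses on something with over 40 N, if the wrist force passes 120 N, or if a joint passes its speed limit or range.

## Robot

A 6-joint arm with a two-finger parallel gripper is mounted at the origin on a cart in front of the work surface, level with it; the furniture and walls round the work are solid. World frame = base frame: x ahead of the robot, y to its left, z up, the work surface at z = 0. Lengths are in m, angles in degrees, forces in N, time in s.
With the tool pointing down it reaches from about 0.35 to 0.875 m from the base axis. Payload 4.2 kg.
Tool frame: the origin (TCP) lies on the centre line of the jaws, within the pads' length; the fingertips stand 19 mm ahead of it and the grasp point (between the pads) is the TCP; x points along the fingers, y is the direction in which the jaws open and shut, and the axes are right-handed (so a half turn about x gives the same grasp; the last joint's range is limited). The gripper opens to 87 mm and grips with 3 to 60 N. Pads are 19 mm wide; open, the fingers measure 117 mm over their backs; the gripper's body (75 mm by 190 mm) begins 51 mm behind the grasp point.
Start: joints at [-61.73, 22.042, 0.453, 0, -68.411, -14.817], TCP at [0.145, -0.608, 0.242] pointing down, gripper open.
Joint ranges: [-179.83, 179.83], [-69.29, 118.12], [-61.27, 80.66], [-181.25, 117.63], [-171.15, -9.14], [-177.46, 177.46]. Speed limits (degrees/s): [159.86, 159.86, 180, 180, 180, 180].

## Interface

Orientations are given as a 3x3 rotation matrix whose columns are the frame's x, y, z axes.
In Python, from station import * gives the robot as it stands.
- The arm moves only by the shell command python3 -m creep 'ROWS'. ROWS is JSON, a list of rows, each a list of 5 numbers: the opening, from 0 (shut) to 1 (fully open), then the shift along the world's x, y, z in mm, then the turn about the world's z in rad. In form: [[jaw, x, y, z, turn], ...]. A call has exactly 8 rows; each row is the pose to reach, as a shift and turn from the pose measured when the call began; what a row does not reach only later rows make up. A row lasts 1/10 s, in which the tool goes at most 50 mm and 8.59 degrees, less where a joint would pass 70% of its speed; a pose out of reach is approached as far as the arm can. A call with a gripper value outside its range is refused whole. The fingers move at their own pace and stop on an object; the grip force is fixed at half the most. Time passes only in rows, so rows that repeat a pose let the fingers close, or fill a call up. It gives the time, the measured TCP pose, the force and the opening at its end, in the units of the state.
- sense(): the state, without advancing time (a new reading comes with each control period).
- capture(name): name is "scene" or "top"; returns a dict with "image" (384x512x3 uint8, blue, green, red), "z_map" (384x512 float32, m along the optical axis (not along the pixel's ray), 0 where there is no reading), "mtx" (3x3 intrinsics, pixels), "k1" (the pictures are not rectified: a ray, as slopes to the right and down, at radius r is drawn at 1 + k1 r^2 times it, then the intrinsics apply), "eye" and "attitude" of the camera in the world. Camera axes: x right, y up, looking along -z (the intrinsics and any distortion apply to the point x, -y, -z); pixel columns grow to the right and rows downward; lengths in m; the calibration is good to about 2 mm. A picture is of the moment at which its call begins.
- finish_job(): hands the job in, once; it reports no verdict.
Trained networks look in a picture, given as the dict that the camera call returned (one of the last four; its "shot" number tells which), for a name from the list of things; names that differ only in an ending like _2 or _b are one class to them, and where a whole thing is asked for, a point or a joint stands for the part that bears it (a point fixed in the world has none). Each returns a list of dicts, best first, with "confidence" (0 to 1); they miss things now and then, are a little off and sometimes report something else, mostly with a low value. They report only what shows in the picture. A call takes as long as a camera call.
- look_for(picture, thing): "box" ([left, top, right, bottom] in pixels, round what is visible of it).
- mark_of(picture, thing): "centre" ([column, row] in pixels: a listed point, or the origin of a listed thing).
The state is a dict: "time_s": time; "joints": joint angles; "joint_velocities": joint speeds; "effort": joint torques, N m; "tcp_pos": TCP position; "ee_rot": TCP orientation; "wrist_force": force on the tool from outside, world axes, zero at the start; "moment": the same for the moment, N m; "gripper_width": opening from 0.0 (shut) to 1.0 (fully open).
Only numpy, scipy, OpenCV 4.12 (cv2) and the standard library are available. Lean on these libraries where they do the work, as an engineer would, in place of code of your own. Each camera call takes 0.05 s, during which the arm holds its last target.

## Working session

There is one attempt and no reset: what is moved stays moved. The work goes in short steps, Python scripts to look and compute and a shell command to move; the robot and the scene stay as the last step left them, time stands still between calls to the robot, and variables do not carry over. Pictures are saved under pics/ and viewed, and the job is handed in when it is done.

```bash
mkdir -p pics; ls
cat > h.py <<'E'
from station import *
import numpy as np, cv2
def ray(c,px):
    K=np.array(c["mtx"],float);k=c["k1"]
    if not np.isscalar(k): k=float(np.ravel(k)[0])
    d=np.array([(px[0]-K[0,2])/K[0,0],(px[1]-K[1,2])/K[1,1]])
    u=d.copy()
    for _ in range(30): u=d/(1+k*(u@u))
    return np.array([u[0],-u[1],-1.])
def at_z(c,px,z):
    R=np.array(c["attitude"]);e=np.array(c["eye"]);r=R@ray(c,px)
    return e+r*(z-e[2])/r[2]
def by_depth(c,px):
    R=np.array(c["attitude"]);e=np.array(c["eye"])
    z=c["z_map"][int(round(px[1])),int(round(px[0]))]
    return e+R@(ray(c,px)*z)
E
python3 - <<'E'
from h import *
Z=dict(lock_chest=0,fin_top=.059,slot_center=.021,plate_top=.061,bolt_nose=.02,masking_tape=.046,wood_block=0,paint_jar=0)
for n in ("scene","top"):
    c=capture(n); cv2.imwrite(f"pics/{n}0.png",c["image"])
    print(n,c["eye"])
    for t in Z:
        for m in mark_of(c,t)[:2]:
            print(t,m["confidence"],np.round(m["centre"],1),np.round(at_z(c,m["centre"],Z[t]),4))
s=sense();print(s["time_s"],s["tcp_pos"],np.round(s["ee_rot"],3),s["gripper_width"],s["wrist_force"])
E
```

```text
pics
scene [0.17573585 0.61510342 0.52734148]
lock_chest 0.86 [280.9 183.6] [ 0.5912 -0.259  -0.    ]
fin_top 0.65 [288.7 166.5] [ 0.5735 -0.271   0.059 ]
slot_center 0.69 [281.7 172. ] [ 0.6075 -0.2948  0.021 ]
plate_top 0.53 [308.2 185.8] [ 0.4732 -0.1855  0.061 ]
bolt_nose 0.83 [289.9 182.2] [ 0.556 -0.248  0.02 ]
masking_tape 0.62 [266.3 155.1] [ 0.687  -0.3356  0.046 ]
wood_block 0.72 [275.5 238.6] [ 0.4759 -0.0013  0.    ]
paint_jar 0.64 [247.2 286.1] [0.4523 0.1693 0.    ]
top [ 0.44380264 -0.07269492  1.43662379]
lock_chest 0.66 [324.1 186.8] [ 0.6004 -0.2704  0.    ]
fin_top 0.72 [327.6 196. ] [ 0.5668 -0.2724  0.059 ]
slot_center 0.58 [326.  187.2] [ 0.5969 -0.2733  0.021 ]
plate_top 0.43 [299.8 229.8] [ 0.4677 -0.1896  0.061 ]
bolt_nose 0.62 [319.3 200. ] [ 0.5581 -0.2526  0.02  ]
masking_tape 0.71 [347.4 156.8] [ 0.6862 -0.3361  0.046 ]
wood_block 0.89 [239.3 222. ] [ 0.4923 -0.0108  0.    ]
paint_jar 0.64 [178.5 236.1] [0.4484 0.175  0.    ]
0.9 [ 0.14543232 -0.60782565  0.24156811] [[ 0.    -0.233  0.973]
 [-0.     0.973  0.233]
 [-1.    -0.     0.   ]] 0.9970925996039011 [-1.24358454  0.00231763  0.29840262]
```

Run:
```python
import cv2
a=cv2.imread("pics/top0.png")[120:280,200:400];cv2.imwrite("pics/top0z.png",cv2.resize(a,None,fx=3.7,fy=3.7,interpolation=cv2.INTER_CUBIC))
a=cv2.imread("pics/scene0.png")[110:270,200:400];cv2.imwrite("pics/scene0z.png",cv2.resize(a,None,fx=3.7,fy=3.7,interpolation=cv2.INTER_CUBIC))
```

```text
(no output)
```

View pics/top0.png

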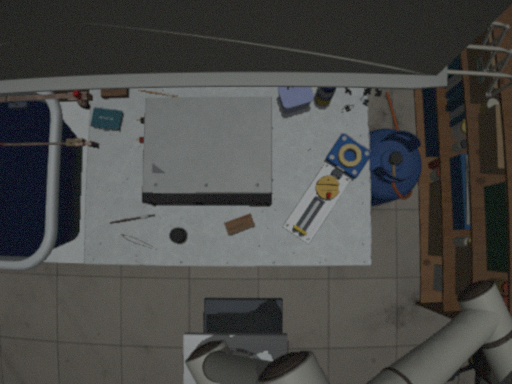

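```bash
sleep 1
```

```text
(no output)
```

View pics/top0z.png

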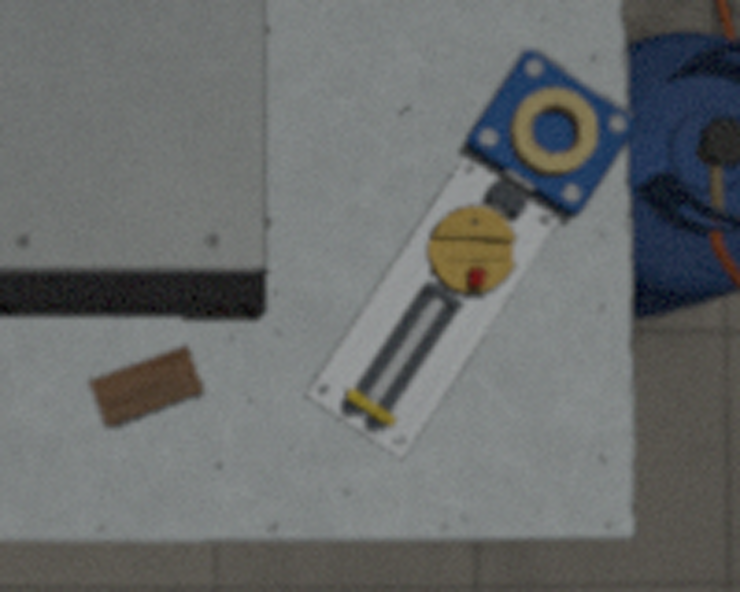

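View pics/scene0z.png

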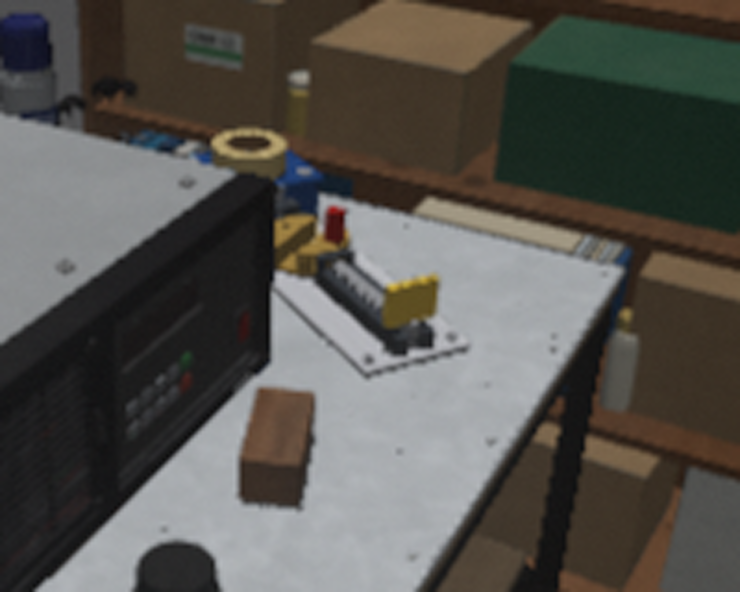

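The top view shows the lock running from the plate at about (300,230) to the chest at (348,157). The red fin is at (328,196), the slot lies horizontally, and a big grey box stands to the left with its edge at column ~272. Next I'll refine the geometry.

Run:
```python
from h import *
c=capture("top");im=c["image"];z=c["z_map"]
hsv=cv2.cvtColor(im,cv2.COLOR_BGR2HSV)
sub=np.zeros(im.shape[:2],bool);sub[125:250,270:385]=1
H,S,V=[hsv[...,i].astype(int) for i in range(3)]
def cen(m):
    r,q=np.nonzero(m);return np.array([q.mean(),r.mean()]),m.sum()
red=sub&((H<8)|(H>172))&(S>130)&(V>60)
box=np.zeros_like(sub);box[188:204,318:336]=1
p,n=cen(red&box);print("red",p,n,at_z(c,p,.059))
blue=sub&(H>100)&(H<125)&(S>110)
lab=cv2.connectedComponentsWithStats(blue[:, :372].astype(np.uint8))
for st in lab[2][1:]:
    if st[4]>30:print("blue",st)
brass=sub&(H>15)&(H<35)&(S>90)
n,l,st,ce=cv2.connectedComponentsWithStats(brass.astype(np.uint8))
for i in range(1,n):
    if st[i][4]>20: print("yel",st[i],ce[i],at_z(c,ce[i],.03),at_z(c,ce[i],.061))
    if st[i][4]>20:
        q=np.argwhere(l==i)[:,::-1].astype(np.float32);print(cv2.minAreaRect(q),cv2.minEnclosingCircle(q))
# grey box corner
for px in [(270,195),(265,150),(240,190),(270,100),(205,150),(326,187),(300,230),(348,140),(290,97),(323,97)]: print(px,np.round(by_depth(c,px),3))
```

```text
red [328.26666667 194.53333333] 15 [ 0.57109779 -0.27438909  0.059     ]
blue [327 134  45  44 513]
blue [345 151  10  10  82]
yel [346 146  13   7  23] [352.2173913  149.08695652] [ 0.71293869 -0.35454799  0.03      ] [ 0.70700731 -0.34833635  0.061     ]
((351.876708984375, 148.82876586914062), (12.289320945739746, 2.5749053955078125), 20.556045532226562) ((352.0, 148.5), 6.18475866317749)
yel [316 176  23  23 386] [326.99481865 186.60880829] [ 0.59771013 -0.27509201  0.03      ] [ 0.59431822 -0.27063147  0.061     ]
((327.0, 187.0), (22.0, 22.0), 90.0) ((327.6026611328125, 187.2072296142578), 11.810835838317871)
yel [294 225  13  10  49] [299.63265306 229.71428571] [ 0.46849319 -0.19173774  0.03      ] [ 0.46794905 -0.1891142   0.061     ]
((299.8461608886719, 229.7307586669922), (13.867505073547363, 3.605551242828369), 33.690067291259766) ((300.0, 229.5), 6.946321964263916)
(270, 195) [ 0.56  -0.1    0.167]
(265, 150) [ 0.685 -0.087  0.156]
(240, 190) [ 0.573 -0.019  0.164]
(270, 100) [ 0.826 -0.101  0.163]
(205, 150) [0.684 0.078 0.161]
(326, 187) [ 0.598 -0.275  0.012]
(300, 230) [ 0.467 -0.19   0.067]
(348, 140) [ 0.739 -0.34   0.04 ]
(290, 97) [ 0.856 -0.162  0.092]
(323, 97) [ 0.858 -0.259  0.091]
```

```bash
python3 -m creep '[[0,200,172,0,-0.235],[0,200,172,0,-0.235],[0,200,172,0,-0.235],[0,300,258,0,-0.235],[0,300,258,0,-0.235],[0,300,258,0,-0.235],[0,380,326,0,-0.235],[0,400,343,0,-0.235]]'
python3 - <<'E'
from h import *
c=capture("top");im=c["image"]
H,S,V=[x.astype(int) for x in cv2.split(cv2.cvtColor(im,cv2.COLOR_BGR2HSV))]
b=((H>100)&(H<125)&(S>90)).astype(np.uint8);b[:, :325]=0;b[:,373:]=0;b[:130]=0;b[182:]=0
q=cv2.minAreaRect(np.argwhere(b>0)[:,::-1].astype(np.float32));print(q)
P=cv2.boxPoints(q);W=np.array([at_z(c,p,.046)[:2] for p in P]);print(W,W.mean(0))
for i in range(4):
    d=W[(i+1)%4]-W[i];print(np.linalg.norm(d),np.degrees(np.arctan2(d[1],d[0])))
E
```

```text
time_s: 1.75
tcp_pos: [0.4482, -0.3475, 0.242]
ee_rot: [[0.001, -0.0, 1.0], [-0.0, 1.0, 0.0], [-1.0, -0.0, 0.001]]
wrist_force: [1.1, -1.1, -0.7]
gripper_width: 0.356
((349.5, 156.5), (49.0, 45.0), 90.0)
[[ 0.76181186 -0.27559663]
 [ 0.76335472 -0.41402817]
 [ 0.61317033 -0.40951718]
 [ 0.61275929 -0.27303595]] [ 0.68777405 -0.34304448]
0.13844013484769158 -89.36144569111367
0.1502521267221434 178.27956265614424
0.13648184811198735 90.17255666202783
0.149074562703638 -0.9842277407639648
```

```bash
python3 -m creep '[[0,40,34,0,0],[0,80,68,0,0],[0,124,106,0,0],[0,124,106,0,0],[0,124,106,-50,0],[0,124,106,-90,0],[0,124,106,-120,0],[0,124,106,-120,0]]'
python3 - <<'E'
from h import *
for n in ("top","scene"):
    c=capture(n);a=c["image"]
    a=a[120:280,220:400] if n=="top" else a[110:270,200:400]
    cv2.imwrite(f"pics/{n}1.png",cv2.resize(a,None,fx=3.7,fy=3.7,interpolation=cv2.INTER_CUBIC))
E
```

```text
time_s: 2.6
tcp_pos: [0.5738, -0.2376, 0.1168]
ee_rot: [[-0.007, -0.004, 1.0], [0.002, 1.0, 0.004], [-1.0, 0.002, -0.007]]
wrist_force: [-0.1, -0.1, -0.4]
gripper_width: 0.003
```

View pics/scene1.png

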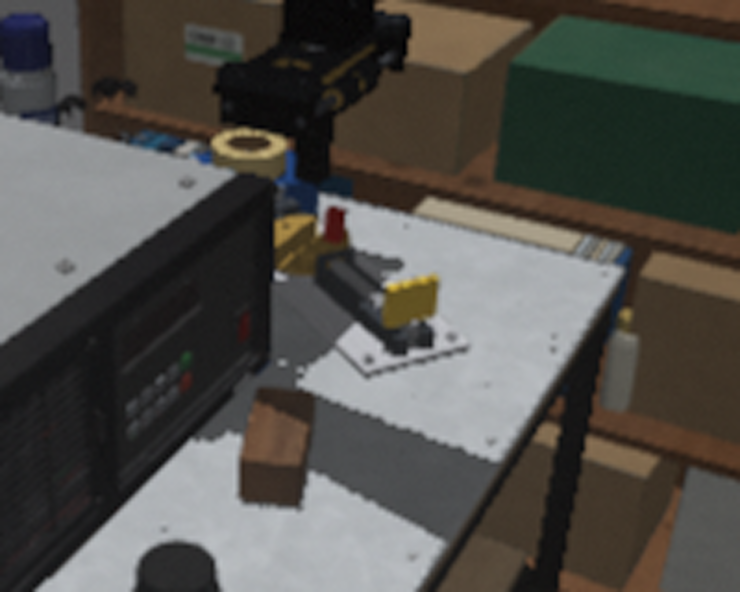

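View pics/top1.png

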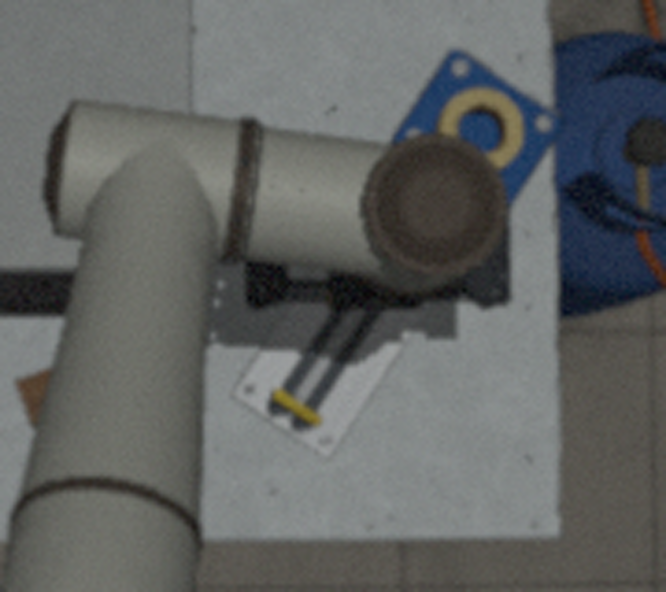

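The finger is left of the fin and above it: in the scene view the black fingers are near (310,150) with the fin at (335,222). I'll check the arm's height over the grey box before going down.

```bash
python3 - <<'E'
from h import *
c=capture("top")
for px in [(240,165),(265,165),(280,165),(335,175),(260,195),(250,230)]: print(px,np.round(by_depth(c,px),3))
print(sense()["joints"])
E
python3 -m creep '[[0,-2,0,-20,0],[0,-2,0,-40,0],[0,-2,0,-59,0],[0,-2,0,-59,0],[0,-2,0,-59,0],[0,-2,-6,-59,0],[0,-2,-10,-59,0],[0,-2,-10,-59,0]]'
```

```text
(240, 165) [ 0.597 -0.031  0.45 ]
(265, 165) [ 0.596 -0.084  0.458]
(280, 165) [ 0.597 -0.115  0.451]
(335, 175) [ 0.574 -0.229  0.469]
(260, 195) [ 0.529 -0.073  0.507]
(250, 230) [ 0.458 -0.055  0.568]
[-7.62107828e+00  2.77395868e+01 -8.53838790e+00  5.13532055e-02
 -5.33354637e+01 -8.20778971e+01]
time_s: 3.55
tcp_pos: [0.5769, -0.2497, 0.0657]
ee_rot: [[0.008, -0.005, 1.0], [-0.002, 1.0, 0.005], [-1.0, -0.002, 0.008]]
wrist_force: [0.4, 0.6, -0.0]
gripper_width: 0.006
```

```bash
python3 -m creep '[[0,-3,0,-5,0],[0,-3,0,-5,0],[0,-3,0,-5,0],[0,-3,0,-5,0],[0,-3,0,-5,0],[0,-3,0,-5,0],[0,-3,0,-5,0],[0,-3,0,-5,0]]'
```

```text
time_s: 4.35
tcp_pos: [0.574, -0.2497, 0.0607]
ee_rot: [[0.009, -0.005, 1.0], [-0.002, 1.0, 0.005], [-1.0, -0.002, 0.009]]
wrist_force: [0.5, 0.4, -0.3]
gripper_width: 0.001
```

```bash
python3 -m creep '[[0,-2,-4,0,0],[0,-5,-7,0,0.13],[0,-7,-11,0,0.26],[0,-8.5,-15,0,0.39],[0,-9.5,-19,0,0.52],[0,-10,-23.5,0,0.65],[0,-10,-23.5,0,0.65],[0,-10,-23.5,0,0.65]]'
python3 - <<'E'
from h import *
for n in ("scene",):
    c=capture(n);a=c["image"]
    m=mark_of(c,"fin_top");print([(x["confidence"],at_z(c,x["centre"],.059)) for x in m[:2]])
    a=a[130:230,230:350]
    cv2.imwrite(f"pics/{n}2.png",cv2.resize(a,None,fx=6,fy=6,interpolation=cv2.INTER_CUBIC))
E
```

```text
time_s: 5.15
tcp_pos: [0.5629, -0.2731, 0.0604]
ee_rot: [[0.006, -0.607, 0.795], [0.004, 0.795, 0.607], [-1.0, -0.0, 0.007]]
wrist_force: [-2.6, 1.0, -0.8]
gripper_width: 0.009
[(0.72, array([ 0.56976506, -0.28231475,  0.059     ]))]
```

View pics/scene2.png

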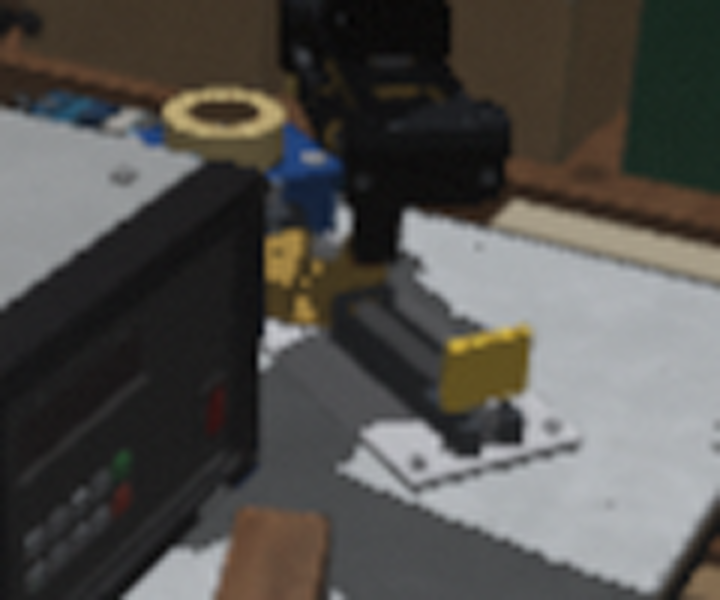

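```bash
python3 -m creep '[[0,0.5,-3.5,0,0.12],[0,1.5,-7,0,0.22],[0,2.5,-10,0,0.31],[0,2.5,-10,0,0.31],[0,2.5,-10,0,0.31],[0,-8,-3,0,0.31],[0,-12,0,15,0.31],[0,-12,0,50,0.31]]'
```

```text
time_s: 6.05
tcp_pos: [0.5502, -0.2721, 0.1092]
ee_rot: [[0.001, -0.821, 0.572], [0.007, 0.572, 0.821], [-1.0, 0.003, 0.006]]
wrist_force: [0.9, -1.0, 0.1]
gripper_width: 0.005
```

```bash
python3 -m creep '[[0,-40,25,10,0],[0,-80,50,10,0],[0,-120,75,10,0],[0,-160,90,10,0],[0,-180,90,10,0],[0,-180,90,10,0],[0,-180,90,10,0],[0,-180,90,10,0]]'
python3 - <<'E'
from h import *
for n in ("top","scene"):
    c=capture(n);a=c["image"]
    for t,z in dict(fin_top=.059,slot_center=.021,plate_top=.061,bolt_nose=.02).items():
        print(n,t,[(x["confidence"],np.round(at_z(c,x["centre"],z),4)) for x in mark_of(c,t)[:1]])
    H,S,V=[x.astype(int) for x in cv2.split(cv2.cvtColor(a,cv2.COLOR_BGR2HSV))]
    if n=="top":
        r=((H<8)|(H>172))&(S>130)&(V>60);r[:175]=0;r[206:]=0;r[:,:312]=0;r[:,342:]=0
        q=np.argwhere(r).mean(0)[::-1];print("red",q,r.sum(),at_z(c,q,.059))
    a=a[160:240,280:370] if n=="top" else a[130:230,230:350]
    cv2.imwrite(f"pics/{n}3.png",cv2.resize(a,None,fx=6,fy=6,interpolation=cv2.INTER_CUBIC))
E
```

```text
time_s: 6.85
tcp_pos: [0.3726, -0.1823, 0.1202]
ee_rot: [[0.005, -0.821, 0.571], [0.006, 0.571, 0.821], [-1.0, -0.0, 0.008]]
wrist_force: [0.1, 0.8, -0.1]
gripper_width: 0.006
top fin_top [(0.96, array([ 0.5703, -0.2911,  0.059 ]))]
top slot_center [(0.76, array([ 0.5945, -0.2715,  0.021 ]))]
top plate_top [(0.44, array([ 0.4689, -0.1919,  0.061 ]))]
top bolt_nose [(0.56, array([ 0.5815, -0.309 ,  0.02  ]))]
red [333.73333333 193.        ] 15 [ 0.57564748 -0.29068444  0.059     ]
scene fin_top [(0.61, array([ 0.5709, -0.3   ,  0.059 ]))]
scene slot_center [(0.72, array([ 0.6163, -0.2987,  0.021 ]))]
scene plate_top [(0.5, array([ 0.4697, -0.1869,  0.061 ]))]
scene bolt_nose [(0.63, array([ 0.5514, -0.2575,  0.02  ]))]
```

View pics/top3.png

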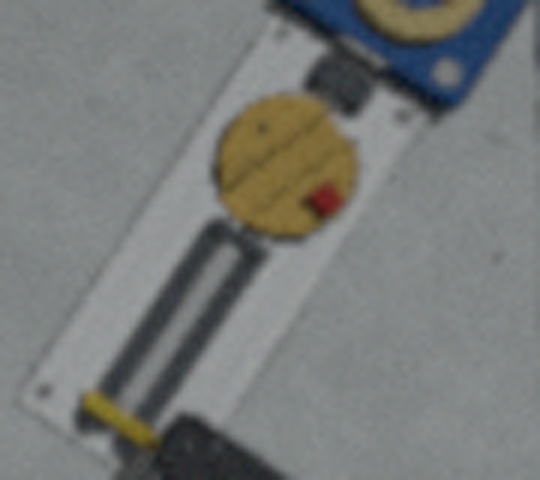

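View pics/scene3.png

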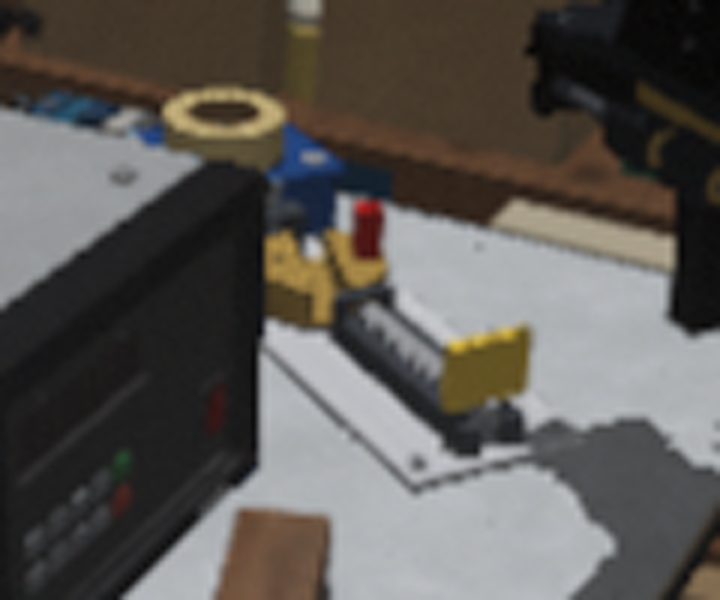

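The top view shows the slot about 20° short of the rails (slot lines slope along (222,190)-(325,115), rails (112,395)-(215,230)). The closed fingers are thinner than I assumed. I'll push again with the tool squared to the bolt.

```bash
python3 -m creep '[[0,45,-24,0,0.04],[0,90,-47,0,0.04],[0,135,-70,0,0.04],[0,180,-94,0,0.04],[0,180,-94,0,0.04],[0,180,-94,-20,0.04],[0,180,-94,-40,0.04],[0,180,-94,-60,0.04]]'
```

```text
time_s: 8.15
tcp_pos: [0.5496, -0.2759, 0.0582]
ee_rot: [[0.0, -0.843, 0.539], [0.007, 0.539, 0.843], [-1.0, 0.004, 0.006]]
wrist_force: [-0.8, -0.8, -0.3]
gripper_width: 0.002
```

```bash
python3 -m creep '[[0,0,0,0,0],[0,0,0,0,0],[0,0,0,0,0],[0,0,0,0,0],[0,0,0,0,0],[0,0,0,0,0],[0,0,0,0,0],[0,0,0,0,0]]'
```

```text
time_s: 8.95
tcp_pos: [0.5496, -0.276, 0.0583]
ee_rot: [[0.0, -0.843, 0.539], [0.007, 0.539, 0.842], [-1.0, 0.004, 0.006]]
wrist_force: [-0.1, 0.2, 0.1]
gripper_width: 0.005
```

```bash
python3 -m creep '[[0,7,-4,0,0],[0,11,-6.5,0,0],[0,15,-9,0,0],[0,18,-10.5,0,0],[0,21,-12,0,0],[0,23,-13,0,0],[0,23,-13,0,0],[0,23,-13,0,0]]'
```

```text
time_s: 9.75
tcp_pos: [0.5726, -0.2888, 0.058]
ee_rot: [[0.0, -0.842, 0.539], [0.007, 0.539, 0.842], [-1.0, 0.004, 0.006]]
wrist_force: [-2.4, 0.9, -1.2]
gripper_width: 0.009
```

```bash
python3 -m creep '[[0,-15,10,0,0],[0,-30,18,20,0],[0,-60,36,60,0],[0,-100,60,60,0],[0,-145,85,60,0],[0,-190,110,60,0],[0,-190,110,60,0],[0,-190,110,60,0]]'
cat > look.py <<'E'
from h import *
import sys
k=sys.argv[1]
c=capture("top");a=c["image"]
H,S,V=[x.astype(int) for x in cv2.split(cv2.cvtColor(a,cv2.COLOR_BGR2HSV))]
r=((H<8)|(H>172))&(S>130)&(V>60);r[:175]=0;r[206:]=0;r[:,:312]=0;r[:,342:]=0
q=np.argwhere(r).mean(0)[::-1];w=at_z(c,q,.059)
m=mark_of(c,"fin_top");print([(x["confidence"],np.round(at_z(c,x["centre"],.059),4)) for x in m[:1]])
d=w[:2]-[.5965,-.2745];print("red",q,r.sum(),w,"dir",np.degrees(np.arctan2(d[1],d[0]))%360)
a=a[160:240,280:370]
cv2.imwrite(f"pics/top{k}.png",cv2.resize(a,None,fx=6,fy=6,interpolation=cv2.INTER_CUBIC))
E
python3 look.py 4
```

```text
time_s: 10.55
tcp_pos: [0.3839, -0.1784, 0.1194]
ee_rot: [[0.006, -0.844, 0.537], [0.007, 0.537, 0.844], [-1.0, -0.002, 0.009]]
wrist_force: [1.7, 0.1, 0.7]
gripper_width: 0.003
[(0.86, array([ 0.5807, -0.3014,  0.059 ]))]
red [335.5        190.71428571] 14 [ 0.58241884 -0.29603778  0.059     ] dir 236.8237997971503
```

View pics/top4.png

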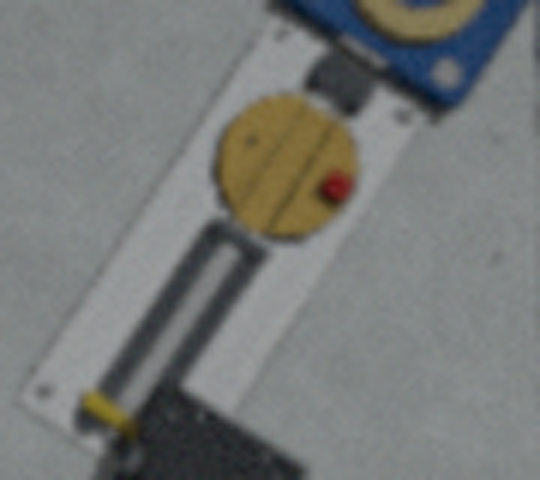

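The slot now parallels the rails (lines (275,230)-(332,125) and (240,195)-(305,105), averaging −32°, against rails at −32°), and the fin bearing is 236.8° against a target of ~237.5°. Now I'll push the bolt plate from behind.

```bash
python3 -m creep '[[0,30,2,0,0],[0,54,4,0,0],[0,54,4,0,0],[0,54,4,-20,0],[0,54,4,-40,0],[0,54,4,-59,0],[0,54,4,-59,0],[0,54,4,-59,0]]'
python3 - <<'E'
from h import *
c=capture("scene");a=c["image"][130:230,230:350]
cv2.imwrite("pics/scene5.png",cv2.resize(a,None,fx=6,fy=6,interpolation=cv2.INTER_CUBIC))
E
```

```text
time_s: 11.45
tcp_pos: [0.4403, -0.1754, 0.0601]
ee_rot: [[0.006, -0.843, 0.538], [0.006, 0.538, 0.843], [-1.0, -0.001, 0.008]]
wrist_force: [0.7, -0.3, -0.3]
gripper_width: 0.007
```

View pics/scene5.png

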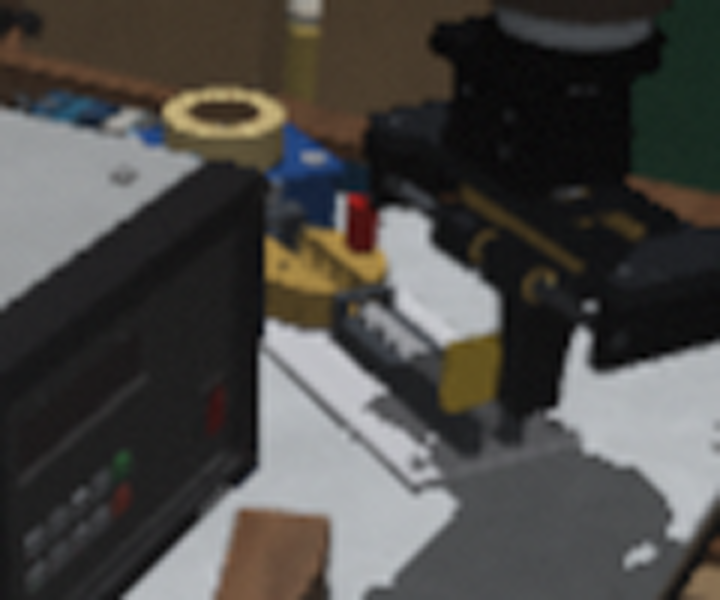

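The finger (530,330) stands behind the yellow plate (470,370) and clear of it. I'll push along the bolt line.

```bash
python3 -m creep '[[0,6,-4,0,0],[0,12,-8,0,0],[0,18,-12,0,0],[0,23,-15,0,0],[0,28,-18,0,0],[0,33,-21,0,0],[0,38,-24,0,0],[0,38,-24,0,0]]'
```

```text
time_s: 12.3
tcp_pos: [0.4793, -0.1998, 0.0605]
ee_rot: [[0.008, -0.843, 0.538], [0.006, 0.538, 0.843], [-1.0, -0.003, 0.009]]
wrist_force: [-0.6, 0.0, 0.2]
gripper_width: 0.004
```

```bash
python3 -m creep '[[0,6,-4,0,0],[0,12,-8,0,0],[0,18,-11.5,0,0],[0,24,-15.5,0,0],[0,30,-19,0,0],[0,36,-23,0,0],[0,42,-27,0,0],[0,42,-27,0,0]]'
python3 look.py 6
python3 - <<'E'
from h import *
c=capture("scene");a=c["image"][130:230,230:350]
cv2.imwrite("pics/scene6.png",cv2.resize(a,None,fx=6,fy=6,interpolation=cv2.INTER_CUBIC))
E
```

```text
time_s: 13.1
tcp_pos: [0.5231, -0.2275, 0.0605]
ee_rot: [[0.01, -0.843, 0.538], [0.005, 0.538, 0.843], [-1.0, -0.006, 0.01]]
wrist_force: [-1.7, 0.1, 0.4]
gripper_width: 0.006
[]
red [nan nan] 0 [nan nan nan] dir nanlook.py:7: RuntimeWarning: Mean of empty slice.
  q=np.argwhere(r).mean(0)[::-1];w=at_z(c,q,.059)
  ret = um.true_divide(
```

View pics/scene6.png

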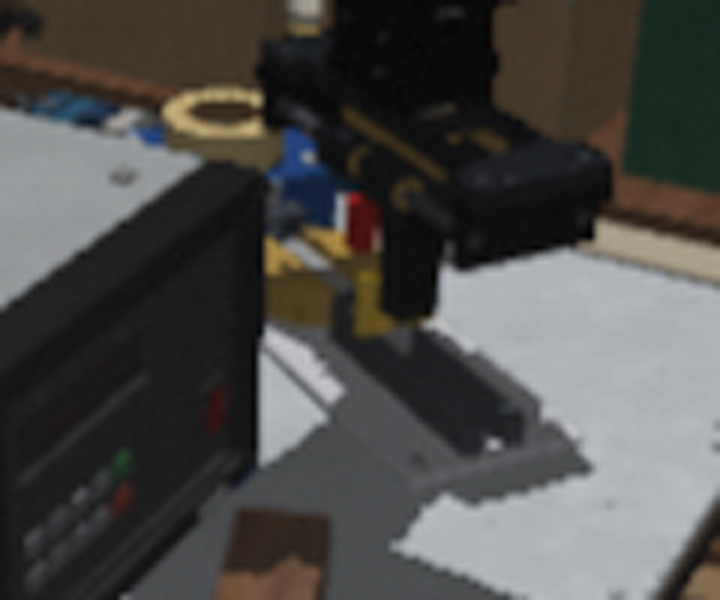

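The bolt is through the disc and the plate is near the bridge (385,300). About 20 mm remain.

```bash
python3 -m creep '[[0,4,-2.5,0,0],[0,7,-4.5,0,0],[0,10,-6.5,0,0],[0,12,-7.7,0,0],[0,14,-9,0,0],[0,15.5,-9.9,0,0],[0,15.5,-9.9,0,0],[0,15.5,-9.9,0,0]]'
```

```text
time_s: 14.05
tcp_pos: [0.539, -0.2369, 0.061]
ee_rot: [[0.012, -0.843, 0.537], [0.005, 0.537, 0.843], [-1.0, -0.008, 0.011]]
wrist_force: [-2.6, 0.7, -0.6]
gripper_width: 0.005
```

```bash
python3 -m creep '[[0,0.8,-0.5,0,0],[0,1.6,-1,0,0],[0,2.4,-1.5,0,0],[0,3.2,-2,0,0],[0,3.2,-2,0,0],[0,3.2,-2,0,0],[0,3.2,-2,0,0],[0,3.2,-2,0,0]]'
```

```text
time_s: 14.85
tcp_pos: [0.5407, -0.2381, 0.0609]
ee_rot: [[0.009, -0.843, 0.538], [0.006, 0.538, 0.843], [-1.0, -0.004, 0.01]]
wrist_force: [-5.6, 3.7, 4.1]
gripper_width: 0.005
```

```bash
python3 -m creep '[[0,1.5,-1,0,0],[0,3,-2,0,0],[0,4,-2.5,0,0],[0,5,-3.2,0,0],[0,5,-3.2,0,0],[0,5,-3.2,0,0],[0,5,-3.2,0,0],[0,5,-3.2,0,0]]'
```

```text
time_s: 15.65
tcp_pos: [0.5406, -0.2386, 0.0605]
ee_rot: [[-0.002, -0.842, 0.539], [0.011, 0.539, 0.842], [-1.0, 0.008, 0.008]]
wrist_force: [-11.9, 11.9, 10.4]
gripper_width: 0.004
```

It's against a hard stop. I'll back off and check.

```bash
python3 -m creep '[[0,-10,6.5,0,0],[0,-20,13,0,0],[0,-30,19,20,0],[0,-60,36,60,0],[0,-100,60,60,0],[0,-145,85,60,0],[0,-190,110,60,0],[0,-190,110,60,0]]'
python3 look.py 7
python3 - <<'E'
from h import *
c=capture("top")
for t,z in dict(plate_top=.061,bolt_nose=.02,masking_tape=.046,wood_block=0,paint_jar=0).items():
    print(t,[(x["confidence"],np.round(at_z(c,x["centre"],z),4)) for x in mark_of(c,t)[:1]])
c=capture("scene")
for t,z in dict(plate_top=.061,masking_tape=.046,wood_block=0,paint_jar=0).items():
    print(t,[(x["confidence"],np.round(at_z(c,x["centre"],z),4)) for x in mark_of(c,t)[:1]])
a=c["image"][130:230,230:350]
cv2.imwrite("pics/scene7.png",cv2.resize(a,None,fx=6,fy=6,interpolation=cv2.INTER_CUBIC))
E
```

```text
time_s: 16.45
tcp_pos: [0.3448, -0.1274, 0.12]
ee_rot: [[-0.004, -0.843, 0.538], [0.013, 0.538, 0.843], [-1.0, 0.01, 0.008]]
wrist_force: [0.4, 0.3, -0.4]
gripper_width: 0.005
[(0.83, array([ 0.5845, -0.3035,  0.059 ]))]
red [335.5        190.71428571] 14 [ 0.58241884 -0.29603778  0.059     ] dir 236.8237997971503
plate_top [(0.44, array([ 0.551 , -0.2477,  0.061 ]))]
bolt_nose [(0.57, array([ 0.6368, -0.3078,  0.02  ]))]
masking_tape [(0.66, array([ 0.6862, -0.333 ,  0.046 ]))]
wood_block [(0.91, array([ 0.4826, -0.0142,  0.    ]))]
paint_jar [(0.68, array([0.4472, 0.1636, 0.    ]))]
plate_top [(0.76, array([ 0.5529, -0.2368,  0.061 ]))]
masking_tape [(0.58, array([ 0.6848, -0.3351,  0.046 ]))]
wood_block [(0.83, array([0.4885, 0.0021, 0.    ]))]
paint_jar [(0.81, array([0.45  , 0.1712, 0.    ]))]
```

View pics/top7.png

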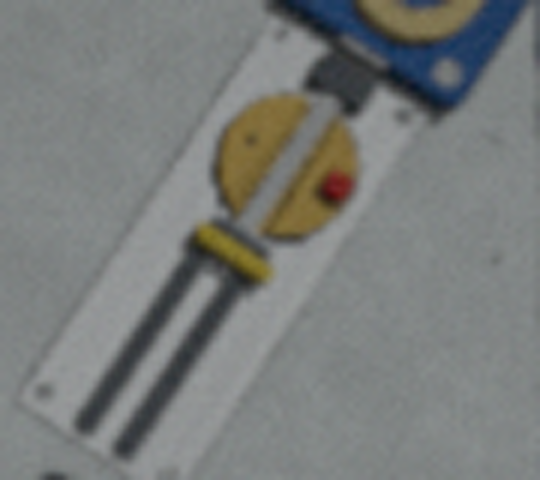

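View pics/scene7.png

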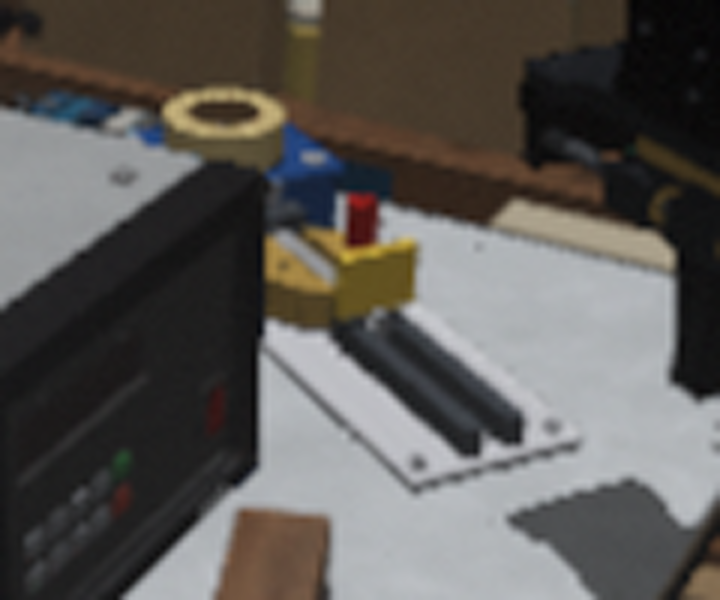

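Run:
```python
from h import *
c=capture("top");a=c["image"]
H,S,V=[x.astype(int) for x in cv2.split(cv2.cvtColor(a,cv2.COLOR_BGR2HSV))]
m=((H>15)&(H<35)&(S>90)).astype(np.uint8);m[:195]=0;m[210:]=0;m[:,310:]&=1
t=np.array([.843,-.537])
n,l,st,ce=cv2.connectedComponentsWithStats(m)
for i in range(1,n):
    if st[i][4]>10:
        w=at_z(c,ce[i],.061)[:2];print(st[i],ce[i],w,"shift along bolt",(w-[.46795,-.18911])@t)
        q=at_z(c,(318.8,202),.061)[:2];print((q-[.46795,-.18911])@t)
s=sense();print(s["time_s"],s["wrist_force"])
```

```text
[324 195  12   4  38] [328.86842105 196.36842105] [ 0.56550377 -0.27581039] shift along bolt 0.1287959366886817
0.09873898041753384
[427 195   6   6  12] [429.16666667 197.58333333] [ 0.56189658 -0.58171952] shift along bolt 0.2900282760040692
0.09873898041753384
[434 195  10   7  21] [438.19047619 197.76190476] [ 0.56133015 -0.61053995] shift along bolt 0.3050273462131173
0.09873898041753384
[312 197  13  10  57] [318.31578947 201.75438596] [ 0.54963731 -0.24445793] shift along bolt 0.09858423613426101
0.09873898041753384
[425 204  12   6  19] [430.52631579 206.94736842] [ 0.53370894 -0.58515291] shift along bolt 0.2681098302143564
0.09873898041753384
17.15 [0.3086626  0.00928874 0.1792593 ]
```

```bash
python3 -c "
from station import *
print(finish_job())"
```

```text
the job is handed in; nothing more can be done
None
```

The chest should be locked: the slot lines up with the bolt, and the bolt is at its stop. I handed the job in at about 17 s of the 45 s. No verdict was reported.

**What I did:** With the jaws shut, I pushed one side of the fin and turned the disc to its +pi/2 position. My first push stopped about 20° short because the closed fingertips are thinner than I had assumed, so a second push finished it. I then pushed the plate's outer face until the bolt stopped, and backed the arm off clear of everything.

**Last checks:**
- **Slot:** The fin points to 236.8° against a target of about 237.5°. In the picture the bolt lies through the slot.
- **Bolt:** The plate moved 98.6 mm by its colour centre and about 102 mm by the network mark. Asking for about 6 mm more only raised the wrist force to about 20 N with no movement, so it is at a hard stop. Neither measurement is better than a millimetre or two, so the stop is the stronger evidence that it is home.
- **Tape, block and jar:** I never touched them. Their network marks moved by up to about 13 mm between pictures, and the two cameras disagreed by a similar amount, so I take that as detection noise.
- **Network errors:** The network put the bolt's nose in the wrong place in one picture, so I relied on the colour measurements and the pictures instead. One check of the fin failed because the arm was hiding it, and I repeated it once the arm was clear.

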